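Set out the doll blanks by size for painting

ROBOT

A 6-joint arm with a two-finger parallel gripper is mounted at the origin on the work surface. World frame = base frame: x ahead of the robot, y to its left, z up, the work surface at z = 0. Lengths are in m, angles in degrees, forces in N, time in s.
With the tool pointing down it reaches from about 0.325 to 1 m from the base axis. Payload 5.1 kg.
Tool frame: the origin (TCP) lies at the centre of the arm's flange, where the gripper is bolted on; the fingertips stand 173 mm ahead of it and the grasp point (between the pads) lies 155 mm ahead of it; z points along the fingers, y is the line along which they close (so a half turn about z gives the same grasp; the last joint's range is limited). The gripper opens to 85 mm and grips with 20 to 120 N. Pads are 22 mm wide; open, the fingers measure 114 mm over their backs; the gripper's body (76 mm by 85 mm) begins 54 mm behind the grasp point. The pads swing forward as they close: fully open they stand 13 mm farther back than shut.
Start: joints at [-80.821, 7.093, 94.555, -0, 78.352, -4.733], TCP at [0.156, -0.631, 0.405] pointing down, gripper open.
Joint ranges: [-149.61, 149.61], [-58.7, 133.49], [1.44, 155.28], [-77.14, 257.14], [18.33, 153.61], [-166.67, 166.67]. Speed limits (degrees/s): [147.25, 147.25, 180, 180, 180, 180].

INTERFACE

Orientations are given as a 3x3 rotation matrix whose columns are the frame's x, y, z axes.
In Python, from rig import read_state, get_image, calibration, sign_off gives the robot as it stands. The module is installed in compiled form; this text tells all that it offers.
- The arm moves only by the tool send_rows, never from a script. Its argument "rows" is text: rows parted by semicolons, each of 7 numbers parted by spaces: the finger opening in m, from 0 to 0.0854, then the shift along the tool's x, y, z in m, then the turn, a rotation vector about the tool's x, y, z in rad. A call has 1 to 8 rows; each row is the pose to reach, as a shift and turn from the pose commanded when the call began, along the tool's axes at that moment; what a row does not reach only later rows make up. A row lasts 1/12 s, in which the tool goes at most 41.7 mm and 7.16 degrees, less where a joint would pass 70% of its speed; a pose out of reach is approached as far as the arm can. A call with a gripper value outside its range is refused whole. The fingers move at their own pace and stop on an object; "force" is the grip in N (left out, the last holds). Time passes only in rows, so rows that repeat a pose let the fingers close. It gives the time, the measured TCP pose, the force, the opening and the grip force at its end, in the units of the state.
- read_state(): the state, without advancing time (a new reading comes with each control period).
- get_image(name): name is "scene" or "top" or "wrist"; returns the picture (400x640x3 uint8, blue, green, red); there is no depth.
- calibration(name): a dict with "intrinsics" (3x3 intrinsics, pixels), "R" (3x3) and "t" (3): a world point X has camera coordinates R X + t; the wrist camera has in their place "tool_from_camera" (4x4, takes a point from camera to tool coordinates, whose origin is the TCP and whose axes are the flange's). Camera axes: x right, y down, z forward; pixel columns grow to the right and rows downward; lengths in m; the calibration is good to about 2 mm. A picture is of the moment at which its call begins: read the wrist's pose just before it. calibration takes no time and is no camera call.
- sign_off(): hands the job in; it is judged then, once.
The state is a dict: "clock": time; "q": joint angles; "dq": joint speeds; "joint_torque": joint torques, N m; "position": TCP position; "ee_rot": TCP orientation; "wrist_force": force on the tool from outside, world axes, zero at the start; "wrist_torque": the same for the moment, N m; "grip_width": finger opening in m; "finger_force": force on a finger pad.
Only numpy, scipy, OpenCV 4.12 (cv2) and the standard library are available. Lean on these libraries where they do the work, as an engineer would, in place of code of your own. Each camera call takes 0.05 s, during which the arm holds its last target. There are 200 camera calls.

TASK

Stand the four wooden doll blanks upright on the cork pads of the drying board, one in the middle of each pad, in order of size along the row: the biggest on the pad next to the blue mixing bowl, then smaller and smaller to the smallest at the far end. Set them down rather than dropping them, knock none over, and leave the bowl where it is.

Things in the scene. Friction and masses are not known exactly. Their poses are not given: they have to be found in the camera images.
- doll_1_center (a point): the smallest of four unpainted light-wood nesting-doll blanks standing upright on the table, round, 46 mm tall and 28 mm in diameter; the point is on its axis, half-way up (23 mm above its underside), z along its axis towards the head. The side is a straight cylinder from 4 mm to 28 mm above the underside, above it comes a narrower neck and round head. About 18 g
- doll_2_center (a point): the second smallest of four unpainted light-wood nesting-doll blanks standing upright on the table, round, 59 mm tall and 36 mm in diameter; the point is on its axis, half-way up (29.5 mm above its underside), z along its axis towards the head. The side is a straight cylinder from 4 mm to 35 mm above the underside, above it comes a narrower neck and round head. About 28 g
- doll_3_center (a point): the second biggest of four unpainted light-wood nesting-doll blanks standing upright on the table, round, 72 mm tall and 44 mm in diameter; the point is on its axis, half-way up (36 mm above its underside), z along its axis towards the head. The side is a straight cylinder from 4 mm to 43 mm above the underside, above it comes a narrower neck and round head. About 42 g
- doll_4_center (a point): the biggest of four unpainted light-wood nesting-doll blanks standing upright on the table, round, 85 mm tall and 52 mm in diameter; the point is on its axis, half-way up (42.5 mm above its underside), z along its axis towards the head. The side is a straight cylinder from 4 mm to 51 mm above the underside, above it comes a narrower neck and round head. About 62 g
- pad_a: one of four alike round cork pads, 68 mm in diameter and 3 mm thick, fixed about 85 mm apart in a row along a plywood board 10 mm thick; origin at the centre of its underside, so its top, 13 mm above the table, is 3 mm above the origin. Which of the four pads lies where in the row changes from start to start
- pad_b: one of four alike round cork pads, 68 mm in diameter and 3 mm thick, fixed about 85 mm apart in a row along a plywood board 10 mm thick; origin at the centre of its underside, so its top, 13 mm above the table, is 3 mm above the origin. Which of the four pads lies where in the row changes from start to start
- pad_c: one of four alike round cork pads, 68 mm in diameter and 3 mm thick, fixed about 85 mm apart in a row along a plywood board 10 mm thick; origin at the centre of its underside, so its top, 13 mm above the table, is 3 mm above the origin. Which of the four pads lies where in the row changes from start to start
- pad_d: one of four alike round cork pads, 68 mm in diameter and 3 mm thick, fixed about 85 mm apart in a row along a plywood board 10 mm thick; origin at the centre of its underside, so its top, 13 mm above the table, is 3 mm above the origin. Which of the four pads lies where in the row changes from start to start
- bowl: an empty blue ceramic mixing bowl, 92 mm across and 42 mm high, 0.4 kg, standing loose on the table just beyond one end or the other of the row of pads, about 110 mm from the nearest pad's centre (a paper tape roll lies beyond the other end); origin at the centre of its underside
Mind the look-alikes: they are no part of the job. What is shaped like the part that bears doll_3_center but purple is not meant. Leave any green look-alike of the part that bears doll_4_center alone.

How it is judged:
By the outcome, as a careful person would: the job done as asked, in the order asked, and still so for the second after the job is handed in, with the robot touching nothing.
It also fails if it takes over 88 s, if anything falls off the work surface, if the arm or the gripper's body presses on something with over 40 N, if the wrist force passes 120 N, or if a joint passes its speed limit or range.

## Working session

There is one attempt and no reset: what is moved stays moved. The work goes in short steps, Python scripts to look and compute and a tool call to move; the robot and the scene stay as the last step left them, time stands still between calls to the robot, and variables do not carry over. Pictures are saved under pics/ and viewed, at most 14 in all, crops included, and the job is handed in when it is done.

Besides the shell and the picture viewer there is one more tool, called after "Emit:" as name(argument=value, ...) on one line, values as JSON. send_rows: Moves the arm, as the interface text tells. Its arguments: {"type":"object","properties":{"rows":{"type":"string"},"force":{"type":"number"}},"required":["rows"]}

```bash
mkdir -p pics
python3 - <<'E'
from rig import *
import cv2,numpy as np
for n in("top","scene"):
    cv2.imwrite(f"pics/{n}0.png",get_image(n)); c=calibration(n); print(n,c["intrinsics"].tolist(),np.round(c["R"],4).tolist(),c["t"])
print(calibration("wrist")); s=read_state(); print(s["clock"],s["position"],np.round(s["ee_rot"],3).tolist(),s["grip_width"])
E
```

```text
top [[460.445876088137, 0.0, 316.10649526589975], [0.0, 460.445876088137, 192.74319660516898], [0.0, 0.0, 1.0]] [[0.0153, -0.9998, 0.0124], [-0.9981, -0.016, -0.0591], [0.0592, -0.0115, -0.9982]] [-0.03812337  0.52499888  1.11522104]
scene [[479.0456413170191, 0.0, 320.33557829284433], [0.0, 479.0456413170191, 205.56933768938572], [0.0, 0.0, 1.0]] [[0.4824, 0.8759, 0.0094], [0.5032, -0.2684, -0.8214], [-0.717, 0.401, -0.5702]] [-0.25398865 -0.21821941  1.35248305]
{'intrinsics': array([[285.78429575,   0.        , 318.189264  ],
       [  0.        , 285.78429575, 200.9240521 ],
       [  0.        ,   0.        ,   1.        ]]), 'tool_from_camera': array([[ 9.06078340e-05, -9.45836152e-01, -3.24644367e-01,
         8.31812954e-02],
       [ 9.99999530e-01,  3.99134299e-04, -8.83760468e-04,
        -7.16930253e-04],
       [ 9.65469303e-04, -3.24644135e-01,  9.45835744e-01,
         3.15838512e-02],
       [ 0.00000000e+00,  0.00000000e+00,  0.00000000e+00,
         1.00000000e+00]])}
0.1 [ 0.15620338 -0.63071385  0.4035913 ] [[0.971, 0.24, -0.0], [0.24, -0.971, 0.002], [0.0, -0.002, -1.0]] 0.08509392856675328
```

View pics/top0.png

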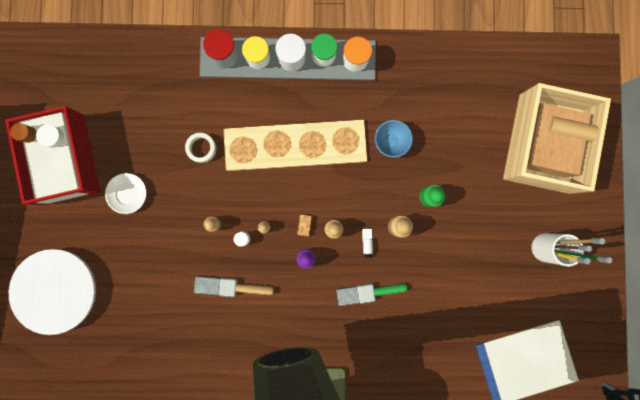

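View pics/scene0.png

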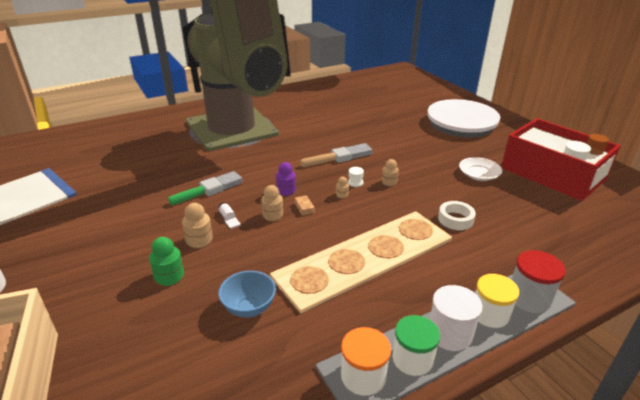

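The top view shows the wooden dolls at about (400,227), (334,229), (212,224) and (264,228), which by size are doll_4, 3, 2 and 1. The purple (306,259) and green (433,196) look-alikes stay where they are. The bowl is at (394,139), so the biggest doll goes on the pad at (345,140) and the smallest on the pad at (243,150).

```bash
cat > h.py <<'E'
import numpy as np,cv2
from rig import *
from scipy.spatial.transform import Rotation as Rn
def cam(n,s=None):
    c=calibration(n)
    if n!="wrist": R=c["R"];return c["intrinsics"],R,-R.T@c["t"]
    T=c["tool_from_camera"];Re=np.array(s["ee_rot"]);R=(Re@T[:3,:3]).T
    return c["intrinsics"],R,Re@T[:3,3]+s["position"]
def ray(c,uv):
    K,R,o=c; d=R.T@np.linalg.solve(K,[uv[0],uv[1],1.]); return o,d/np.linalg.norm(d)
def onz(c,uv,z):
    o,d=ray(c,uv); return o+d*(z-o[2])/d[2]
def proj(c,X):
    K,R,o=c; p=K@(R@(np.array(X)-o)); return p[:2]/p[2]
def tri(r):
    A=sum(np.eye(3)-np.outer(d,d) for o,d in r);b=sum((np.eye(3)-np.outer(d,d))@o for o,d in r);return np.linalg.solve(A,b)
def go(p,yaw):  # shift & rotvec in tool axes to TCP p, tool down, tool x at yaw deg
    s=read_state();R=np.array(s["ee_rot"]);a=np.radians(yaw)
    G=np.array([[np.cos(a),np.sin(a),0],[np.sin(a),-np.cos(a),0],[0,0,-1]])
    print("shift",np.round(R.T@(np.array(p)-s["position"]),4),"rot",np.round(Rn.from_matrix(R.T@G).as_rotvec(),4))
def blobs(im,box,lo,hi,amin=30):
    x0,y0,x1,y1=box;m=np.zeros(im.shape[:2],np.uint8)
    m[y0:y1,x0:x1]=cv2.inRange(cv2.cvtColor(im,cv2.COLOR_BGR2HSV),lo,hi)[y0:y1,x0:x1]
    m=cv2.morphologyEx(m,cv2.MORPH_OPEN,np.ones((3,3),np.uint8));n,_,st,c=cv2.connectedComponentsWithStats(m)
    return m,[(c[i],st[i]) for i in range(1,n) if st[i][4]>=amin]
E
python3 - <<'E'
from h import *
t=cv2.imread("pics/top0.png");s=cv2.imread("pics/scene0.png")
for im,pts in((t,[(400,227),(243,150),(230,140),(402,235)]),(s,[(198,232),(309,280),(270,205)])):
    h=cv2.cvtColor(im,cv2.COLOR_BGR2HSV);print([h[v,u].tolist() for u,v in pts])
for n,im,box in(("top",t,(195,205,420,245)),("scene",s,(175,150,410,250))):
    for c,st in blobs(im,box,(8,60,95),(25,190,255),40)[1]:print(n,np.round(c,1),st)
c=cam("top")
for uv in[(243,150),(278,144),(313,144),(345,140)]:print(np.round(onz(c,uv,.013),3))
print("bowl",onz(c,(394,139),.04))
cv2.imwrite("pics/crop.png",np.vstack([cv2.resize(t[115:275,190:450],(780,480)[:2],interpolation=cv2.INTER_CUBIC)]))
E
```

```text
[[20, 112, 233], [16, 136, 217], [25, 69, 252], [19, 122, 202]]
[[15, 118, 138], [14, 131, 232], [15, 119, 146]]
top [306.5 223.6] [ 195  205  225   40 7229]
scene [301.9 202.9] [  175   150   235   100 19116]
[0.629 0.152 0.013]
[0.645 0.066 0.013]
[ 0.647 -0.02   0.013]
[ 0.658 -0.1    0.013]
bowl [ 0.65768951 -0.21650315  0.04      ]
```

View pics/crop.png

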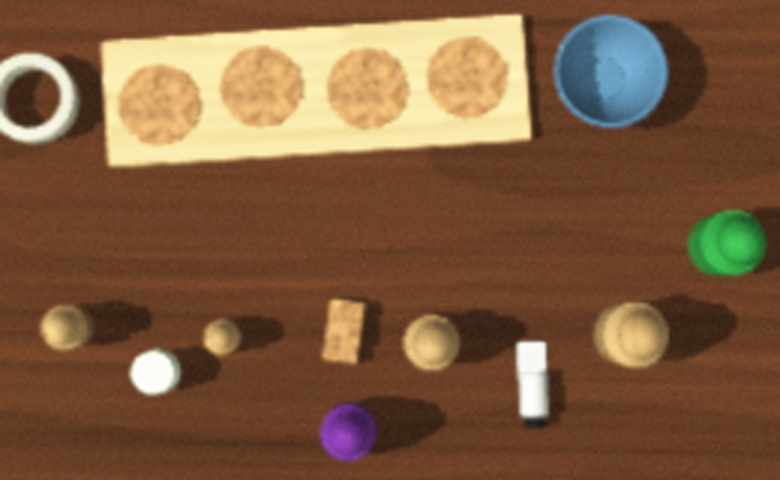

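The crop confirms it: four wood blanks at crop (632,334), (432,342), (66,327) and (222,337), clearly different in size. The green and purple look-alikes, the cork block and the white items are separate.

Run:
```python
from h import *
t=cv2.imread("pics/top0.png");s=cv2.imread("pics/scene0.png")
C={"top":cam("top"),"scene":cam("scene")};B={}
for n,im,box in(("top",t,(195,205,420,245)),("scene",s,(175,150,410,250))):
    B[n]=blobs(im,box,(8,60,135 if n=="top" else 105),(27,165,255),40)[1]
    for c,st in B[n]:print(n,np.round(c,1),st)
hts={4:.085,3:.072,2:.059,1:.046}
for k,uv in {4:(400,227),3:(334,229),2:(212,224),1:(264,228)}.items():
    c=min(B["top"],key=lambda b:np.hypot(*(b[0]-uv)))[0];X=onz(C["top"],c,hts[k]*.6);q=proj(C["scene"],X)
    e=min(B["scene"],key=lambda b:np.hypot(*(b[0]-q)))[0];print(k,np.round(X,4),"scene",np.round(q),np.round(e),np.round(tri([ray(C["top"],c),ray(C["scene"],e)]),4))
for c,st in blobs(t,(226,124,365,166),(8,95,150),(22,200,255),300)[1]:print("pad",np.round(c,1),st,np.round(onz(C["top"],c,.013),4))
go((.42,-.17,.35),90)
```

```text
top [303.7 225.2] [297 215  14  22 251]
top [398.8 227.1] [388 216  23  22 377]
top [208.9 225.2] [203 218  14  14 134]
top [331.6 229.7] [324 220  16  19 223]
top [262.  228.1] [258 223  10  11  82]
scene [302.4 203.1] [  175   150   235   100 18771]
4 [ 0.4449 -0.227   0.051 ] scene [196. 219.] [302. 203.] [ 0.4983 -0.1324  0.1104]
3 [ 0.4361 -0.0679  0.0432] scene [271. 198.] [302. 203.] [ 0.4516 -0.0394  0.032 ]
2 [0.4422 0.2262 0.0354] scene [389. 169.] [302. 203.] [ 0.4085  0.1346 -0.0193]
1 [0.4372 0.0995 0.0276] scene [340. 184.] [302. 203.] [ 0.4191  0.0631 -0.0161]
pad [345.3 140.4] [332 127  28  28 606] [ 0.657  -0.1003  0.013 ]
pad [276.8 143.4] [263 130  29  28 622] [0.6464 0.0692 0.013 ]
pad [312.2 144.1] [299 131  28  28 620] [ 0.6462 -0.0183  0.013 ]
pad [242.8 149.4] [229 136  29  28 622] [0.6299 0.1528 0.013 ]
shift [ 0.3668 -0.3837  0.0544] rot [-0.0015 -0.0014 -1.328 ]
```

Emit:
send_rows(rows="0.085 0.377 -0.322 0.084 0 0 -1.328;0.085 0.377 -0.322 0.084 0 0 -1.328;0.085 0.377 -0.322 0.084 0 0 -1.328;0.085 0.377 -0.322 0.084 0 0 -1.328;0.085 0.377 -0.322 0.084 0 0 -1.328;0.085 0.377 -0.322 0.084 0 0 -1.328;0.085 0.377 -0.322 0.084 0 0 -1.328;0.085 0.377 -0.322 0.084 0 0 -1.328", force=25)

```text
clock: 0.77
position: [0.348, -0.3617, 0.3483]
ee_rot: [[0.317, 0.948, -0.0], [0.948, -0.317, 0.0], [0.0, -0.0, -1.0]]
wrist_force: [0.8, -0.6, 0.6]
grip_width: 0.0852
finger_force: 0.0
```

```bash
python3 -c "
from h import *
go((.445,-.227,.32),90)"
```

```text
shift [0.1585 0.0493 0.0284] rot [-2.000e-04 -3.000e-04 -3.223e-01]
```

Emit:
send_rows(rows="0.085 0.158 0.049 0.028 0 0 -0.322;0.085 0.158 0.049 0.028 0 0 -0.322;0.085 0.158 0.049 0.028 0 0 -0.322;0.085 0.158 0.049 0.028 0 0 -0.322;0.085 0.158 0.049 0.028 0 0 -0.322;0.085 0.158 0.049 0.028 0 0 -0.322")

```text
clock: 1.27
position: [0.4454, -0.2278, 0.32]
ee_rot: [[0.002, 1.0, -0.002], [1.0, -0.002, 0.001], [0.001, -0.002, -1.0]]
wrist_force: [-0.9, 0.1, 0.5]
grip_width: 0.0852
finger_force: 0.0
```

Run:
```python
from h import *
s=read_state();im=get_image("wrist");cv2.imwrite("pics/w1.png",im);c=cam("wrist",s);print(s["position"],s["clock"])
print("pred head top/base",proj(c,(.445,-.227,.085)),proj(c,(.445,-.227,0)),proj(c,(.445,-.227,.0425)))
```

```text
[ 0.44544557 -0.22780646  0.3199669 ] 1.2667
pred head top/base [319.11885406 218.31596343] [319.01690048 187.50195554] [319.05998404 200.5233435 ]
```

View pics/w1.png

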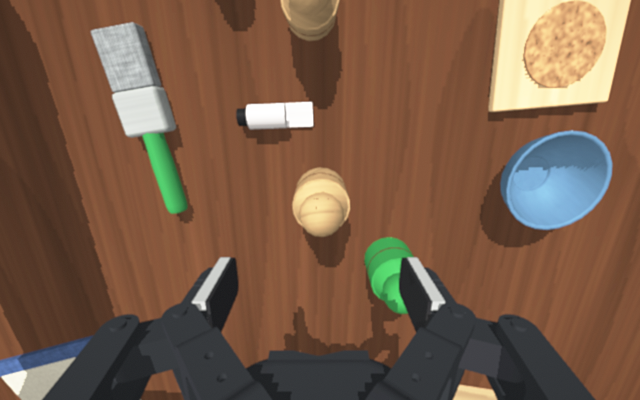

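The wrist view shows doll_4 at (321,202), with its silhouette spanning u 293–349 and v 168–236. Green is at (392,270), to the side of the finger lanes. I'll refine from the silhouette.

```bash
cat >> h.py <<'E'
DIM={1:(.014,.028,.046),2:(.018,.035,.059),3:(.022,.043,.072),4:(.026,.051,.085)}
from scipy.optimize import fsolve
def locate(k,xy,zb=0,name=None):
    s=read_state();im=get_image("wrist");c=cam("wrist",s);r,zc,h=DIM[k]
    if name:cv2.imwrite(name,im)
    u,v=proj(c,(*xy,zb+zc*.6)).astype(int);w=60
    bl=blobs(im,(max(u-w,0),max(v-w,0),u+w,min(v+w,399)),(8,50,150),(28,150,255),100)[1]
    cc,st=min(bl,key=lambda b:np.hypot(*(b[0]-(u,v))));um,vt=st[0]+st[2]/2-.5,st[1]-.5
    f=lambda p:[proj(c,(p[0],p[1],zb+zc))[0]-um,min(proj(c,(p[0],p[1]+r,zb+z))[1] for z in(.004,zc))-vt]
    p=fsolve(f,xy);print("doll",k,"px",np.round(cc,1),st,"xy",np.round(p,4));return p
E
python3 - <<'E'
from h import *
p=locate(4,(.445,-.227)); go((*p,.042+.155),90)
E
```

```text
doll 4 px [320.4 199. ] [ 292  166   59   68 3020] xy [ 0.4464 -0.2303]
shift [-0.0004  0.0018  0.1239] rot [-0.0006  0.0001 -0.0056]
```

Emit:
send_rows(rows="0.085 -0.002 0.001 0.04 0 0 0;0.085 -0.002 0.001 0.08 0 0 0;0.085 -0.002 0.001 0.11 0 0 0;0.085 -0.002 0.001 0.125 0 0 0;0.045 -0.002 0.001 0.125 0 0 0;0.045 -0.002 0.001 0.125 0 0 0;0.045 -0.002 0.001 0.125 0 0 0;0.045 -0.002 0.001 0.125 0 0 0", force=25)

```text
clock: 2.03
position: [0.4465, -0.2331, 0.1984]
ee_rot: [[0.007, 1.0, 0.004], [1.0, -0.007, -0.002], [-0.002, 0.004, -1.0]]
wrist_force: [0.0, 0.5, -0.2]
grip_width: 0.0511
finger_force: 26.1
```

Emit:
send_rows(rows="0.045 0 0 0 0 0 0;0.045 0 0 0 0 0 0;0.045 0 0 0 0 0 0")

```text
clock: 2.28
position: [0.4465, -0.2325, 0.1979]
ee_rot: [[0.006, 1.0, 0.002], [1.0, -0.006, -0.002], [-0.002, 0.002, -1.0]]
wrist_force: [-0.9, -1.0, 6.2]
grip_width: 0.051
finger_force: 26.5
```

Emit:
send_rows(rows="0.045 0 0 -0.02 0 0 0;0.045 0 0 -0.05 0 0 0;0.045 0 0 -0.09 0 0 0;0.045 0 0 -0.13 0 0 0;0.045 0.03 0.03 -0.15 0 0 0;0.045 0.06 0.06 -0.17 0 0 0;0.045 0.09 0.09 -0.19 0 0 0;0.045 0.12 0.12 -0.2 0 0 0")

```text
clock: 2.95
position: [0.5555, -0.1231, 0.3937]
ee_rot: [[0.007, 1.0, 0.003], [1.0, -0.007, -0.001], [-0.001, 0.003, -1.0]]
wrist_force: [0.6, -1.3, -0.3]
grip_width: 0.0514
finger_force: 26.5
```

Emit:
send_rows(rows="0.045 0.035 0.03 0 0 0 0;0.045 0.07 0.05 0 0 0 0;0.045 0.1 0.06 0 0 0 0;0.045 0.12 0.07 0 0 0 0;0.045 0.12 0.07 0 0 0 0;0.045 0.12 0.07 0 0 0 0")

```text
clock: 3.45
position: [0.6254, -0.0035, 0.3906]
ee_rot: [[0.003, 1.0, -0.001], [1.0, -0.003, -0.0], [-0.0, -0.001, -1.0]]
wrist_force: [0.7, 0.3, -0.4]
grip_width: 0.0515
finger_force: 26.5
```

Run:
```python
from h import *
s=read_state();im=get_image("wrist");cv2.imwrite("pics/w2.png",im);c=cam("wrist",s);print(s["position"],s["clock"],s["grip_width"],s["wrist_force"])
P=[(.657,-.1003),(.6462,-.0183),(.6464,.0692),(.6299,.1528)]
h=cv2.cvtColor(im,cv2.COLOR_BGR2HSV)
for p in P:
    u,v=proj(c,(*p,.013));print(p,round(u),round(v),h[int(v),int(u)] if 0<v<400 else '')
```

```text
[ 0.6254383  -0.00349576  0.39058829] 3.45 0.051465988690775 [ 0.68213041  0.29488695 -0.40301404]
(0.657, -0.1003) 343 245 [ 17 109 219]
(0.6462, -0.0183) 336 186 [ 14 123 215]
(0.6464, 0.0692) 337 114 [ 15 123 221]
(0.6299, 0.1528) 323 31 [ 14 124 214]
```

View pics/w2.png

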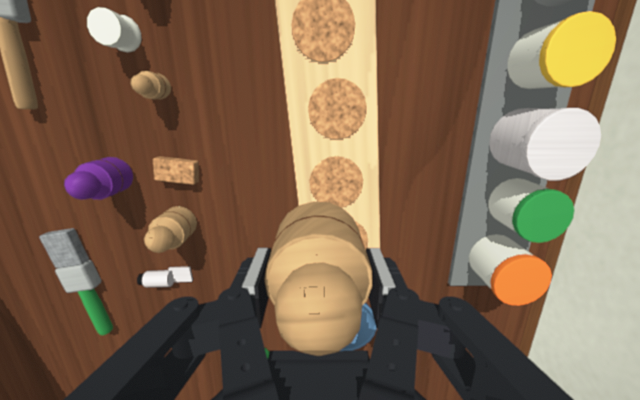

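The wrist view shows three pads at about (323,29), (338,108) and (336,182), close to the top-view prediction. The doll is held upright.

Run:
```python
from h import *
s=read_state();c=cam("wrist",s);im=cv2.imread("pics/w2.png")
for b,st in blobs(im,(285,0,378,205),(8,88,120),(22,220,255),300)[1]:print(np.round(b,1),st,np.round(onz(c,b,.013),4), onz(c,(st[0]+st[2]/2-.5,st[1]+st[3]/2-.5),.013))
go((.657,-.1003-.002,.198+.013+.06),90)
```

```text
[322.2  29.4] [ 290    0   66   66 3629] [0.6291 0.1536 0.013 ] [0.62938294 0.15077647 0.013     ]
[371.  24.] [365   0  12  59 407] [0.6806 0.1585 0.013 ] [0.68031615 0.1537808  0.013     ]
[328.1 169.6] [ 297   64   67  141 2989] [0.6363 0.002  0.013 ] [0.6382661  0.04495163 0.013     ]
[336.8 108.6] [ 307   77   60   64 3021] [0.6459 0.0735 0.013 ] [0.64551228 0.0736716  0.013     ]
shift [-0.0976  0.0325  0.1197] rot [-0.001   0.0003 -0.005 ]
```

Emit:
send_rows(rows="0.045 -0.035 0.012 0 0 0 -0.005;0.045 -0.07 0.024 0.02 0 0 -0.005;0.045 -0.095 0.032 0.05 0 0 -0.005;0.045 -0.096 0.032 0.09 0 0 -0.005;0.045 -0.096 0.032 0.12 0 0 -0.005;0.045 -0.096 0.032 0.12 0 0 -0.005;0.045 -0.096 0.032 0.12 0 0 -0.005;0.045 -0.096 0.032 0.12 0 0 -0.005")

```text
clock: 4.17
position: [0.6572, -0.1017, 0.2735]
ee_rot: [[0.002, 1.0, 0.003], [1.0, -0.002, -0.001], [-0.001, 0.003, -1.0]]
wrist_force: [0.4, 0.5, 0.7]
grip_width: 0.0512
finger_force: 26.5
```

Run:
```python
from h import *
s=read_state();print(s["position"],s["wrist_force"]);go((.657,-.100,.213),90)
im=get_image("wrist");cv2.imwrite("pics/w3.png",im);cv2.imwrite("pics/w3c.png",np.hstack([im[100:400,170:470],get_image("top")[100:200:,300:400].repeat(3,0).repeat(3,1)]))
```

```text
[ 0.65715738 -0.10172323  0.27346828] [0.42731737 0.53719978 0.6876537 ]
shift [ 0.0018 -0.0003  0.0605] rot [ 0.0029  0.0008 -0.0018]
```

View pics/w3c.png

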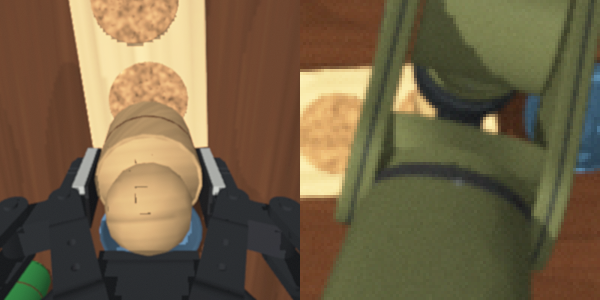

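The view shows doll_4 held upright over the end pad, with the bowl visible behind it. Now I'll lower it.

Emit:
send_rows(rows="0.045 0.002 0 0.025 0 0 0;0.045 0.002 0 0.045 0 0 0;0.045 0.002 0 0.055 0 0 0;0.045 0.002 0 0.059 0 0 0;0.045 0.002 0 0.06 0 0 0;0.045 0.002 0 0.06 0 0 0;0.045 0.002 0 0.06 0 0 0;0.045 0.002 0 0.06 0 0 0")

```text
clock: 4.93
position: [0.6574, -0.0991, 0.2128]
ee_rot: [[0.001, 1.0, 0.003], [1.0, -0.001, -0.001], [-0.001, 0.003, -1.0]]
wrist_force: [-0.5, -0.4, -0.6]
grip_width: 0.051
finger_force: 26.5
```

Emit:
send_rows(rows="0.045 0 0 0.0007 0 0 0;0.045 0 0 0.0014 0 0 0;0.045 0 0 0.0018 0 0 0;0.045 0 0 0.0018 0 0 0")

```text
clock: 5.27
position: [0.6572, -0.099, 0.2109]
ee_rot: [[0.001, 1.0, 0.001], [1.0, -0.001, -0.0], [-0.0, 0.001, -1.0]]
wrist_force: [-0.9, 0.1, 5.9]
grip_width: 0.0512
finger_force: 27.1
```

Run:
```python
from h import *
s=read_state();print(s["position"],s["wrist_force"])
im=get_image("wrist");c=cam("wrist",s)
cv2.imwrite("pics/w4.png",im)
for b,st in blobs(im,(150,0,450,399),(8,88,120),(22,220,255),300)[1]:print(np.round(b,1),st,np.round(onz(c,b,.013),4))
print(np.round([proj(c,(.657,y,.013)) for y in(-.098,-.064,-.068,-.072,-.074)],1))
cv2.imwrite("pics/w4c.png",im[100:300,220:420].repeat(3,0).repeat(3,1)[:600])
```

```text
[ 0.65722789 -0.09902875  0.21088053] [-0.93768835  0.08981887  5.88306412]
[306.1 151.6] [  190     0   207   355 47898] [ 0.6497 -0.0414  0.013 ]
[[318.6 239.5]
 [318.6 188.9]
 [318.6 195.2]
 [318.6 201.4]
 [318.6 204.5]]
```

View pics/w4c.png

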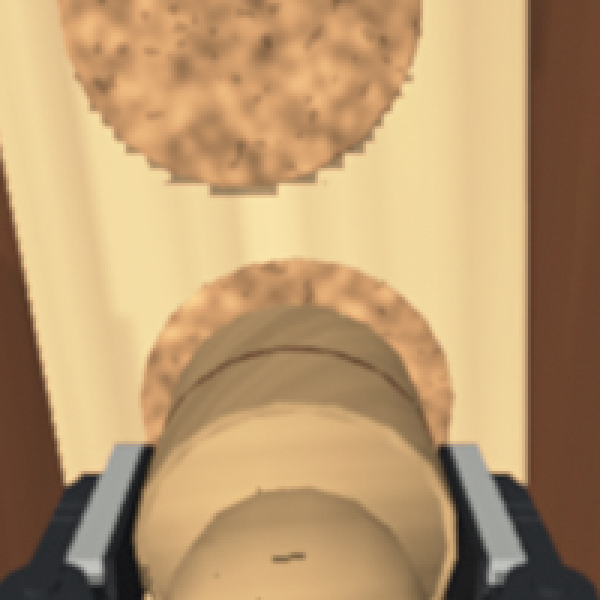

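doll_4 is resting on the pad (contact 6 N), with about an 8–9 mm rim at the top and equal rims left and right, so it is centred. I'll release it.

Emit:
send_rows(rows="0.06 0 0 -0.0005 0 0 0;0.075 0 0 -0.0005 0 0 0;0.08 0 0 -0.0005 0 0 0;0.08 0 0 -0.001 0 0 0;0.08 0 0 -0.02 0 0 0;0.08 0 0 -0.05 0 0 0;0.08 0 0 -0.09 0 0 0;0.08 0 0 -0.12 0 0 0")

```text
clock: 5.98
position: [0.6568, -0.099, 0.3314]
ee_rot: [[0.001, 1.0, 0.001], [1.0, -0.001, -0.0], [-0.0, 0.001, -1.0]]
wrist_force: [1.3, -0.7, 0.7]
grip_width: 0.0802
finger_force: 0.0
```

Run:
```python
from h import *
s=read_state();print(s["position"],s["clock"]);go((.437,-.069,.31),90)
```

```text
[ 0.65683475 -0.09895763  0.33140688] 5.9833
shift [ 0.0297 -0.2199  0.0212] rot [ 0.0007  0.0002 -0.001 ]
```

Emit:
send_rows(rows="0.085 0.006 -0.04 0 0 0 0;0.085 0.012 -0.08 0 0 0 0;0.085 0.018 -0.12 0.005 0 0 0;0.085 0.024 -0.16 0.01 0 0 0;0.085 0.03 -0.2 0.016 0 0 0;0.085 0.03 -0.22 0.021 0 0 0;0.085 0.03 -0.22 0.021 0 0 0;0.085 0.03 -0.22 0.021 0 0 0")

```text
clock: 6.65
position: [0.436, -0.0686, 0.3081]
ee_rot: [[0.001, 1.0, 0.0], [1.0, -0.001, -0.0], [-0.0, 0.0, -1.0]]
wrist_force: [0.6, -0.5, 0.7]
grip_width: 0.0852
finger_force: 0.0
```

Run:
```python
from h import *
p=locate(3,(.437,-.069),name="pics/w5.png"); s=read_state();print(s["position"]);go((*p,.036+.155),90)
t=get_image("top");c=cam("top")
```

```text
doll 3 px [320.  200.2] [ 296  172   51   58 2169] xy [ 0.4378 -0.0693]
[ 0.43706556 -0.068825    0.30887821]
shift [-0.0004  0.0006  0.1179] rot [ 0.0017  0.0004 -0.0013]
```

Emit:
send_rows(rows="0.085 -0.001 0.001 0.04 0 0 0;0.085 -0.001 0.001 0.08 0 0 0;0.085 -0.001 0.001 0.11 0 0 0;0.085 -0.001 0.001 0.12 0 0 0;0.038 -0.001 0.001 0.12 0 0 0;0.038 -0.001 0.001 0.12 0 0 0;0.038 -0.001 0.001 0.12 0 0 0;0.038 -0.001 0.001 0.12 0 0 0")

```text
clock: 7.42
position: [0.4395, -0.0702, 0.1911]
ee_rot: [[0.001, 1.0, 0.005], [1.0, -0.001, -0.001], [-0.001, 0.005, -1.0]]
wrist_force: [0.7, -0.9, 0.0]
grip_width: 0.0435
finger_force: 25.4
```

Emit:
send_rows(rows="0.038 0 0 0 0 0 0;0.038 0 0 0 0 0 0;0.038 0 0 0 0 0 0;0.038 0 0 0 0 0 0")

```text
clock: 7.75
position: [0.4394, -0.0701, 0.191]
ee_rot: [[0.001, 1.0, 0.006], [1.0, -0.001, -0.002], [-0.001, 0.006, -1.0]]
wrist_force: [1.1, 0.3, 6.7]
grip_width: 0.0433
finger_force: 26.0
```

Emit:
send_rows(rows="0.038 0 0 -0.01 0 0 0;0.038 0 0 -0.03 0 0 0;0.038 0 0 -0.06 0 0 0;0.038 0 0 -0.1 0 0 0;0.038 0.01 0.035 -0.12 0 0 0;0.038 0.02 0.075 -0.12 0 0 0;0.038 0.03 0.11 -0.12 0 0 0;0.038 0.04 0.15 -0.12 0 0 0")

```text
clock: 8.42
position: [0.5889, -0.0292, 0.3104]
ee_rot: [[0.001, 1.0, 0.002], [1.0, -0.001, -0.0], [-0.0, 0.002, -1.0]]
wrist_force: [0.2, -0.6, 0.8]
grip_width: 0.0432
finger_force: 25.8
```

Run:
```python
from h import *
go((.6462,-.017,.26),90)
```

```text
shift [0.0123 0.0572 0.0505] rot [ 0.0021  0.0004 -0.0011]
```

Emit:
send_rows(rows="0.038 0.006 0.03 0.01 0 0 0;0.038 0.012 0.057 0.03 0 0 0;0.038 0.012 0.057 0.06 0 0 0;0.038 0.012 0.057 0.09 0 0 0;0.038 0.012 0.057 0.1 0 0 0;0.038 0.012 0.057 0.103 0 0 0;0.038 0.012 0.057 0.103 0 0 0;0.038 0.012 0.057 0.103 0 0 0")

```text
clock: 9.08
position: [0.6451, -0.0181, 0.2068]
ee_rot: [[0.001, 1.0, 0.002], [1.0, -0.001, -0.0], [-0.0, 0.002, -1.0]]
wrist_force: [-0.4, -0.5, -0.5]
grip_width: 0.0433
finger_force: 26.7
```

Run:
```python
from h import *
s=read_state();im=get_image("wrist");cv2.imwrite("pics/w6.png",im);print(s["position"],s["wrist_force"])
cv2.imwrite("pics/w6c.png",im[100:300,220:420].repeat(3,0).repeat(3,1)[:600])
go((.6462,-.017,.204),90)
```

```text
[ 0.64506174 -0.01805779  0.20675669] [-0.38263147 -0.51028076 -0.47891618]
shift [0.0011 0.001  0.0031] rot [ 0.0024  0.0003 -0.0012]
```

View pics/w6c.png

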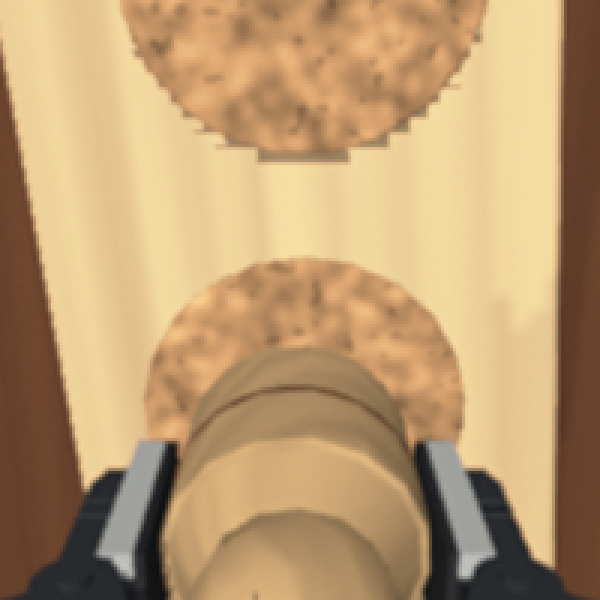

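doll_3 is above its pad. The pad spans crop u 145–465 with its top edge at 257, and the doll base spans u 188–412 with its top edge at 346. I'll compute the correction.

```bash
cat >> h.py <<'E'
def corr(k,s,vpad,vdoll,zund): # px rows (full image) of pad far edge and doll edge; underside height now
    c=cam("wrist",s);r=DIM[k][0];print("pad y",onz(c,(318,vpad),.013)[1]-.034,"doll y (chamfer / sharp)",onz(c,(318,vdoll),zund+.004)[1]-r,onz(c,(318,vdoll),zund)[1]-r)
E
python3 - <<'E'
from h import *
s=read_state();corr(3,s,100+257/3,100+346/3,.0158)
s4=dict(s);s4["position"]=np.array([.6572,-.099,.2109]);corr(4,s4,186,201,.013)
E
```

```text
pad y -0.01391730205336391 doll y (chamfer / sharp) -0.01803559289934386 -0.01963558336906516
pad y -0.09613519085640773 doll y (chamfer / sharp) -0.09634591710936878 -0.09771777176551849
```

Emit:
send_rows(rows="0.038 0.0025 0.001 0 0 0 0;0.038 0.0048 0.001 0.0005 0 0 0;0.038 0.0048 0.001 0.0015 0 0 0;0.038 0.0048 0.001 0.0022 0 0 0;0.038 0.0048 0.001 0.003 0 0 0;0.038 0.0048 0.001 0.0035 0 0 0;0.038 0.0048 0.001 0.0035 0 0 0")

```text
clock: 9.72
position: [0.6462, -0.013, 0.2034]
ee_rot: [[0.001, 1.0, -0.0], [1.0, -0.001, 0.0], [0.0, -0.0, -1.0]]
wrist_force: [-2.4, 1.1, 6.9]
grip_width: 0.0431
finger_force: 27.4
```

Contact. Release, rise and head for doll_2 (0.442, 0.226).

Emit:
send_rows(rows="0.055 0 0 -0.0005 0 0 0;0.07 0 0 -0.0005 0 0 0;0.08 0 0 -0.0005 0 0 0;0.08 0 0 -0.001 0 0 0;0.08 0 0 -0.02 0 0 0;0.08 0 0 -0.05 0 0 0;0.08 0 0 -0.09 0 0 0;0.08 0 0 -0.1 0 0 0")

```text
clock: 10.38
position: [0.6476, -0.0133, 0.3086]
ee_rot: [[0.001, 1.0, 0.01], [1.0, -0.001, -0.001], [-0.001, 0.01, -1.0]]
wrist_force: [1.7, 0.1, 2.1]
grip_width: 0.0801
finger_force: 0.0
```

Emit:
send_rows(rows="0.085 0.03 -0.02 0 0 0 0;0.085 0.06 -0.045 0 0 0 0;0.085 0.09 -0.07 0 0 0 0;0.085 0.12 -0.1 0 0 0 0;0.085 0.15 -0.13 0 0 0 0;0.085 0.18 -0.155 0 0 0 0;0.085 0.21 -0.18 0 0 0 0;0.085 0.235 -0.204 0 0 0 0")

```text
clock: 11.05
position: [0.4404, 0.2234, 0.3018]
ee_rot: [[0.001, 1.0, 0.0], [1.0, -0.001, 0.001], [0.001, 0.0, -1.0]]
wrist_force: [0.5, 1.1, -0.2]
grip_width: 0.0852
finger_force: 0.0
```

Emit:
send_rows(rows="0.085 0.004 0 0 0 0 0;0.085 0.004 0 0 0 0 0")

```text
clock: 11.22
position: [0.441, 0.2274, 0.3018]
ee_rot: [[-0.003, 1.0, 0.001], [1.0, 0.003, 0.0], [0.0, 0.001, -1.0]]
wrist_force: [0.9, -0.4, 0.7]
grip_width: 0.0847
finger_force: 0.0
```

Run:
```python
from h import *
p=locate(2,(.442,.226),name="pics/w7.png"); s=read_state();print(s["position"]);go((*p,.024+.155),90)
t=get_image("top");cv2.imwrite("pics/t2.png",t[90:290,190:450].repeat(3,0).repeat(3,1))
```

```text
doll 2 px [323.  201.9] [ 304  179   41   48 1458] xy [0.4455 0.2254]
[0.44181792 0.22656922 0.30187808]
shift [-0.0012  0.0036  0.1229] rot [0.0007 0.0002 0.0009]
```

View pics/t2.png

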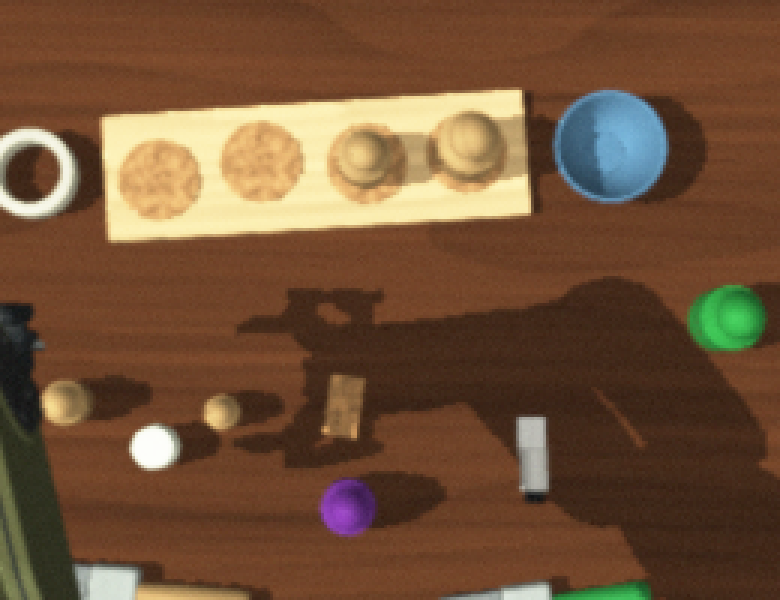

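Both placed dolls stand upright and centred: crop (469,138) on the bowl-end pad and (365,156) on the next. Now I'll grasp doll_2.

Emit:
send_rows(rows="0.085 -0.001 0.0035 0.04 0 0 0;0.085 -0.001 0.0035 0.08 0 0 0;0.085 -0.001 0.0035 0.11 0 0 0;0.085 -0.001 0.0035 0.12 0 0 0;0.03 -0.001 0.0035 0.12 0 0 0;0.03 -0.001 0.0035 0.12 0 0 0;0.03 -0.001 0.0035 0.12 0 0 0;0.03 -0.001 0.0035 0.12 0 0 0")

```text
clock: 11.98
position: [0.4471, 0.2254, 0.1844]
ee_rot: [[0.001, 1.0, 0.004], [1.0, -0.001, 0.002], [0.002, 0.004, -1.0]]
wrist_force: [-1.2, -0.5, 0.5]
grip_width: 0.0384
finger_force: 0.1
```

Emit:
send_rows(rows="0.03 0 0 0 0 0 0;0.03 0 0 0 0 0 0;0.03 0 0 0 0 0 0;0.03 0 0 0 0 0 0;0.03 0 0 0 0 0 0")

```text
clock: 12.4
position: [0.447, 0.2255, 0.1845]
ee_rot: [[0.001, 1.0, 0.005], [1.0, -0.001, 0.001], [0.001, 0.005, -1.0]]
wrist_force: [0.5, -1.9, 7.3]
grip_width: 0.0355
finger_force: 25.2
```

Emit:
send_rows(rows="0.03 0 0 -0.01 0 0 0;0.03 0 0 -0.03 0 0 0;0.03 0 0 -0.06 0 0 0;0.03 0 0 -0.1 0 0 0;0.03 -0.03 0.03 -0.12 0 0 0;0.03 -0.06 0.06 -0.12 0 0 0;0.03 -0.09 0.09 -0.12 0 0 0;0.03 -0.12 0.12 -0.12 0 0 0")

```text
clock: 13.07
position: [0.5614, 0.1089, 0.3041]
ee_rot: [[-0.0, 1.0, 0.003], [1.0, 0.0, 0.001], [0.001, 0.003, -1.0]]
wrist_force: [0.4, 1.4, -0.1]
grip_width: 0.0351
finger_force: 25.2
```

Run:
```python
from h import *
go((.646,.073,.20),90)
```

```text
shift [-0.036   0.0843  0.1043] rot [ 0.003  -0.0006  0.    ]
```

Emit:
send_rows(rows="0.03 -0.015 0.035 0 0 0 0;0.03 -0.03 0.07 0.02 0 0 0;0.03 -0.036 0.084 0.05 0 0 0;0.03 -0.036 0.084 0.08 0 0 0;0.03 -0.036 0.084 0.098 0 0 0;0.03 -0.036 0.084 0.103 0 0 0;0.03 -0.036 0.084 0.103 0 0 0;0.03 -0.036 0.084 0.103 0 0 0")

```text
clock: 13.73
position: [0.6445, 0.074, 0.1996]
ee_rot: [[0.001, 1.0, 0.0], [1.0, -0.001, 0.0], [0.0, 0.0, -1.0]]
wrist_force: [0.8, 0.3, -0.7]
grip_width: 0.0356
finger_force: 25.8
```

Run:
```python
from h import *
s=read_state();im=get_image("wrist");cv2.imwrite("pics/w8.png",im);print(s["position"],s["wrist_force"])
cv2.imwrite("pics/w8c.png",im[100:300,220:420].repeat(3,0).repeat(3,1)[:600])
```

```text
[0.64449949 0.07400995 0.19957979] [ 0.76783982  0.33534723 -0.74159632]
```

View pics/w8c.png

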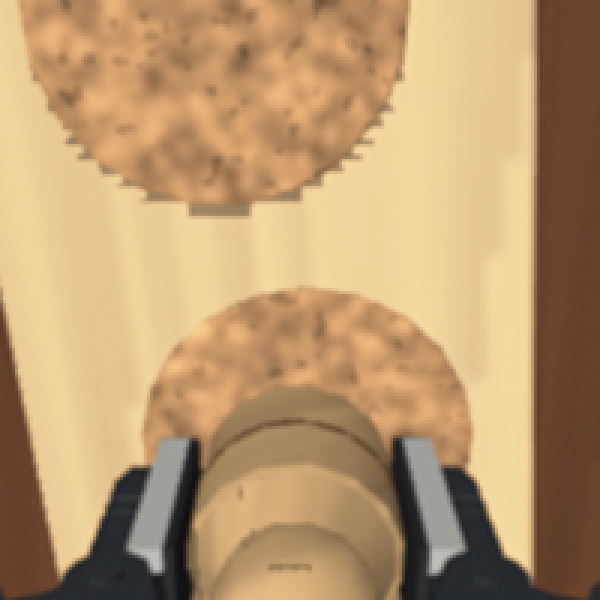

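doll_2 is above its pad: pad u 143–472 with top edge 287, doll u 207–389 with top edge 386.

Run:
```python
from h import *
corr(2,read_state(),100+287/3,100+386/3,.0151)
```

```text
pad y 0.07441862779963515 doll y (chamfer / sharp) 0.07258790978221885 0.07077076226057162
```

Emit:
send_rows(rows="0.03 0.001 0.001 0 0 0 0;0.03 0.0026 0.002 0 0 0 0;0.03 0.0026 0.002 0.001 0 0 0;0.03 0.0026 0.002 0.0015 0 0 0;0.03 0.0026 0.002 0.0022 0 0 0;0.03 0.0026 0.002 0.0028 0 0 0;0.03 0.0026 0.002 0.0028 0 0 0")

```text
clock: 14.37
position: [0.6466, 0.0766, 0.1969]
ee_rot: [[0.001, 1.0, -0.0], [1.0, -0.001, 0.0], [0.0, -0.0, -1.0]]
wrist_force: [-2.4, -0.4, 4.6]
grip_width: 0.0346
finger_force: 26.4
```

Emit:
send_rows(rows="0.045 0 0 -0.0005 0 0 0;0.06 0 0 -0.0005 0 0 0;0.075 0 0 -0.0005 0 0 0;0.075 0 0 -0.001 0 0 0;0.075 0 0 -0.02 0 0 0;0.075 0 0 -0.05 0 0 0;0.075 0 0 -0.09 0 0 0;0.075 0 0 -0.1 0 0 0")

```text
clock: 15.03
position: [0.6482, 0.0765, 0.3029]
ee_rot: [[0.001, 1.0, 0.01], [1.0, -0.001, 0.0], [0.0, 0.01, -1.0]]
wrist_force: [0.9, -0.7, 2.4]
grip_width: 0.0751
finger_force: 0.0
```

Emit:
send_rows(rows="0.085 0.004 -0.04 0 0 0 0;0.085 0.008 -0.08 0 0 0 0;0.085 0.012 -0.12 0 0 0 0;0.085 0.016 -0.16 0 0 0 0;0.085 0.02 -0.195 0 0 0 0;0.085 0.023 -0.209 0 0 0 0;0.085 0.023 -0.209 0 0 0 0;0.085 0.023 -0.209 0 0 0 0")

```text
clock: 15.7
position: [0.4373, 0.0998, 0.2963]
ee_rot: [[0.0, 1.0, 0.002], [1.0, -0.0, 0.0], [0.0, 0.002, -1.0]]
wrist_force: [0.3, -0.2, -0.2]
grip_width: 0.085
finger_force: 0.0
```

Run:
```python
from h import *
p=locate(1,(.437,.0995),name="pics/w9.png"); s=read_state();print(s["position"]);go((*p,.022+.155),90)
```

```text
doll 1 px [320.3 199.5] [306 182  31  36 844] xy [0.4394 0.1002]
[0.43805996 0.0996725  0.29659323]
shift [0.0005 0.0011 0.1196] rot [ 0.0019 -0.0001 -0.0008]
```

Emit:
send_rows(rows="0.085 0 0.001 0.04 0 0 0;0.085 0 0.001 0.08 0 0 0;0.085 0 0.001 0.11 0 0 0;0.085 0 0.001 0.118 0 0 0;0.022 0 0.001 0.118 0 0 0;0.022 0 0.001 0.118 0 0 0;0.022 0 0.001 0.118 0 0 0;0.022 0 0.001 0.118 0 0 0")

```text
clock: 16.42
position: [0.4401, 0.0998, 0.1804]
ee_rot: [[0.001, 1.0, 0.005], [1.0, -0.001, 0.0], [0.0, 0.005, -1.0]]
wrist_force: [0.1, -1.3, 0.1]
grip_width: 0.0382
finger_force: 0.0
```

Emit:
send_rows(rows="0.022 0 0 0 0 0 0;0.022 0 0 0 0 0 0;0.022 0 0 0 0 0 0;0.022 0 0 0 0 0 0;0.022 0 0 0 0 0 0;0.022 0 0 0 0 0 0")

```text
clock: 16.92
position: [0.4397, 0.0998, 0.1803]
ee_rot: [[0.001, 1.0, 0.004], [1.0, -0.001, 0.0], [0.0, 0.004, -1.0]]
wrist_force: [-0.2, -0.8, 6.7]
grip_width: 0.0271
finger_force: 24.5
```

Emit:
send_rows(rows="0.022 0 0 -0.01 0 0 0;0.022 0 0 -0.03 0 0 0;0.022 0 0 -0.06 0 0 0;0.022 0 0 -0.1 0 0 0;0.022 0.01 0.035 -0.12 0 0 0;0.022 0.02 0.07 -0.12 0 0 0;0.022 0.03 0.105 -0.12 0 0 0;0.022 0.04 0.14 -0.12 0 0 0")

```text
clock: 17.58
position: [0.5798, 0.14, 0.3004]
ee_rot: [[0.001, 1.0, 0.003], [1.0, -0.001, 0.0], [0.0, 0.003, -1.0]]
wrist_force: [-0.0, 0.2, -0.1]
grip_width: 0.0269
finger_force: 24.8
```

Run:
```python
from h import *
go((.6299,.156,.197),90)
```

```text
shift [0.0159 0.0497 0.1035] rot [ 0.0031 -0.0005 -0.001 ]
```

Contact is expected at TCP z of about 0.1933, so I'll stop just above it.

Emit:
send_rows(rows="0.022 0.008 0.03 0 0 0 0;0.022 0.016 0.05 0.02 0 0 0;0.022 0.016 0.051 0.05 0 0 0;0.022 0.016 0.051 0.08 0 0 0;0.022 0.016 0.051 0.097 0 0 0;0.022 0.016 0.051 0.104 0 0 0;0.022 0.016 0.051 0.104 0 0 0;0.022 0.016 0.051 0.104 0 0 0")

```text
clock: 18.25
position: [0.6297, 0.1556, 0.1951]
ee_rot: [[0.001, 1.0, 0.001], [1.0, -0.001, 0.0], [0.0, 0.001, -1.0]]
wrist_force: [0.1, 0.7, 0.1]
grip_width: 0.0272
finger_force: 25.3
```

Run:
```python
from h import *
s=read_state();im=get_image("wrist");cv2.imwrite("pics/w10.png",im);print(s["position"],s["wrist_force"])
cv2.imwrite("pics/w10c.png",im[100:300,220:420].repeat(3,0).repeat(3,1)[:600])
```

```text
[0.6297228  0.1555709  0.19505815] [0.13581149 0.6797842  0.10487457]
```

View pics/w10c.png

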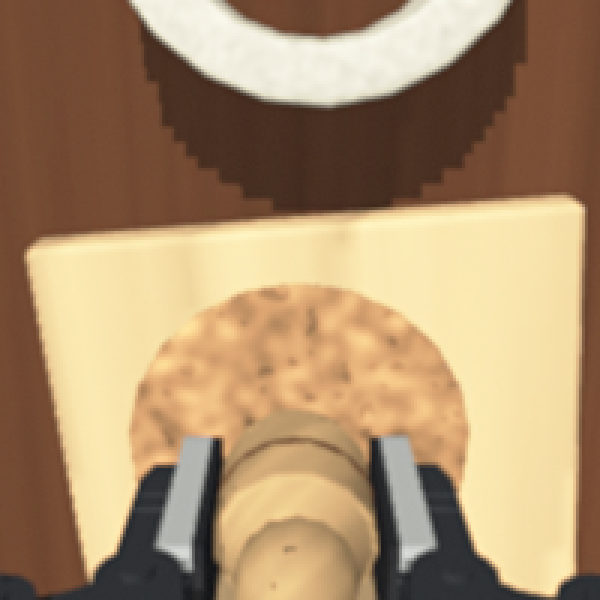

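doll_1 is above the last pad: pad u 131–468 with top edge 284, doll centred near u 296 with top edge 408.

Run:
```python
from h import *
corr(1,read_state(),100+284/3,100+408/3,.0148)
```

```text
pad y 0.15802947566251918 doll y (chamfer / sharp) 0.15561194706347717 0.15367141988743144
```

Emit:
send_rows(rows="0.022 0.0015 0.0005 0 0 0 0;0.022 0.0032 0.0007 0 0 0 0;0.022 0.0032 0.0007 0.0008 0 0 0;0.022 0.0032 0.0007 0.0013 0 0 0;0.022 0.0032 0.0007 0.0018 0 0 0;0.022 0.0032 0.0007 0.0023 0 0 0;0.022 0.0032 0.0007 0.0023 0 0 0")

```text
clock: 18.88
position: [0.6304, 0.1588, 0.1928]
ee_rot: [[0.001, 1.0, -0.0], [1.0, -0.001, 0.0], [0.0, -0.0, -1.0]]
wrist_force: [-3.8, -0.2, 6.2]
grip_width: 0.027
finger_force: 25.8
```

Release, rise, then back off for a clear look.

Emit:
send_rows(rows="0.035 0 0 -0.0005 0 0 0;0.05 0 0 -0.0005 0 0 0;0.065 0 0 -0.0005 0 0 0;0.065 0 0 -0.001 0 0 0;0.065 0 0 -0.02 0 0 0;0.065 0 0 -0.05 0 0 0;0.065 0 0 -0.09 0 0 0;0.065 0 0 -0.13 0 0 0")

```text
clock: 19.55
position: [0.6296, 0.1586, 0.3214]
ee_rot: [[0.001, 1.0, -0.003], [1.0, -0.001, -0.001], [-0.001, -0.003, -1.0]]
wrist_force: [0.1, 0.6, -0.6]
grip_width: 0.0651
finger_force: 0.0
```

Emit:
send_rows(rows="0.065 0 -0.04 -0.03 0 0 0;0.065 0 -0.08 -0.05 0 0 0;0.065 0.01 -0.12 -0.05 0 0 0;0.065 0.02 -0.16 -0.05 0 0 0;0.065 0.04 -0.19 -0.05 0 0 0;0.065 0.08 -0.2 -0.05 0 0 0;0.065 0.12 -0.2 -0.05 0 0 0;0.065 0.15 -0.2 -0.05 0 0 0")

```text
clock: 20.22
position: [0.4288, 0.3108, 0.3722]
ee_rot: [[-0.0, 1.0, 0.001], [1.0, 0.0, 0.001], [0.001, 0.001, -1.0]]
wrist_force: [1.1, -0.2, 0.0]
grip_width: 0.0649
finger_force: 0.0
```

Run:
```python
from h import *
t=get_image("top");s=get_image("scene");cv2.imwrite("pics/fin.png",np.vstack([cv2.resize(t[100:200,190:450],(780,300)),cv2.resize(s[180:320,200:500],(640,300))[:, :].copy() if 0 else cv2.resize(s[185:305,190:502],(780,300))]))
print(read_state()["clock"])
```

```text
20.3167
```

View pics/fin.png

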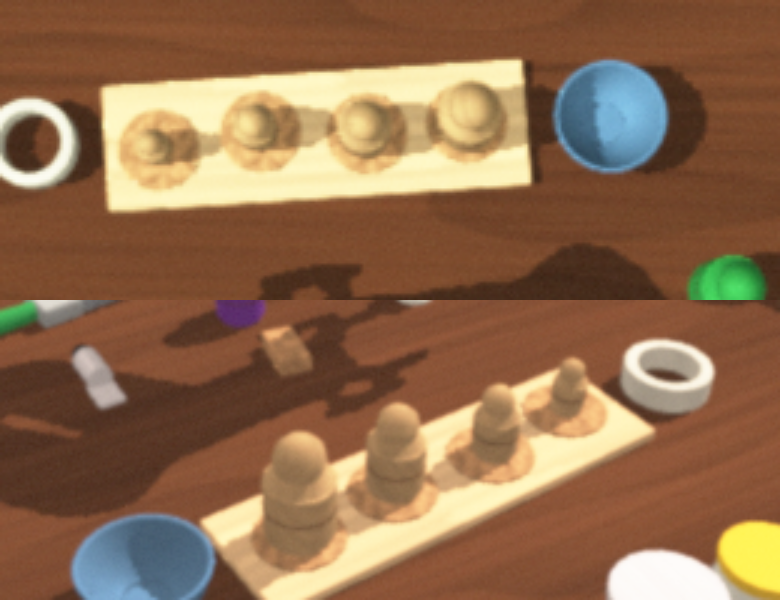

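All four dolls stand upright and centred, descending in size from the bowl. The bowl, tape roll and look-alikes have not moved.

```bash
python3 -c "
from rig import *
print(sign_off())"
```

```text
the job is handed in; nothing more can be done
None
```

The job is handed in: all four dolls stand upright and centred on the cork pads, from the biggest next to the bowl to the smallest at the far end. The clock stood at about 20 s of the 88 s allowed, and the bowl was not moved.

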